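Index the soldering turntable to its next hole

TASK

The grey soldering turntable on the bench, which carries a small circuit board, is locked by a spring plunger with a black dished knob on the end of its arm. With a fingertip press the knob down, keep it pressed while you push it round to the very next hole of the index plate on the side where the blue soldering-iron stand is, and let go there so that the plunger springs up into that hole and the table is locked with the board one station nearer the iron. Do not pinch the knob, and leave the things lying around undisturbed.

Things in the scene. Friction and masses are not known exactly. Their poses are not given: they have to be found in the camera images.
- index_base: Fixed base of the turntable, screwed to the bench: grey round foot 200 mm across and column, with a steel index plate on top (170 mm across, top 58 mm above the bench) that has 8 through holes of 12 mm on a 146 mm circle, 45 degrees apart. Origin on the turning axis at bench height, z up. The plunger starts in the hole in the base's own -x direction, towards the robot give or take 43 degrees.
- table_axis (a point): Point on the turning axis at the index plate's top, 58 mm above the bench. Above it turns an aluminium table, 122 mm across, top 72 mm above the bench, with a small board in black rails on it, up to 100 mm above the bench and within 48 mm of the axis. A straight arm runs from the table out to the knob.
- table (a joint): Turn of the table and its arm about the vertical axis, rad: 0 at the start hole, positive anticlockwise seen from above, next holes at +0.785 and -0.785, free to 3 rad either way. With the pin out of the hole it turns easily (about 0.5 N at the knob) and stays where it is left; with the pin up in a hole it is locked, with about 1 degree of play.
- plunger (a joint): How far the plunger is pressed down, m: 0 fully up, 0.013 at its stop. Spring force about 4 N at the top, 8 N at 8 mm, 10.5 N at the stop. Its round-nosed pin sits in the plate from below and is clear of the hole when pressed over 8 mm. Let go between holes it stays about 8 mm down, the pin sliding under the plate, and springs up by itself within about 3 degrees of a hole.
- knob_top (a point): Centre of the pressing face of the black plunger knob, 47 mm across; the face is dished, 40 mm across inside a rim 3 mm high. It is 96 mm from the turning axis, on the same radius as the hole the pin is in; the face stands 109 mm above the bench when up and moves with table and plunger. The knob's underside is 98 mm above the bench when up; the arm below it is 26 mm wide.
- hole_clockwise (a point): Centre of the hole next to the start hole, clockwise seen from above (table -0.785), at the plate's top; 73 mm from the axis, fixed to the base. Seen from the robot it lies to the left (+y) of the start hole.
- hole_anticlockwise (a point): Centre of the hole next to the start hole, anticlockwise seen from above (table +0.785), at the plate's top; 73 mm from the axis, fixed to the base. Seen from the robot it lies to the right (-y) of the start hole.
- iron_stand: Blue folded sheet stand (fixed, 82 x 150 mm, 65 mm high) with a soldering iron in it, handle end towards the robot, up to 130 mm high. Origin at the middle of its underside. It stands either left of the turntable (y about 0.37: the target is then hole_clockwise) or right of it (y about -0.12: the target is hole_anticlockwise), the solder spool on the other side.
- solder_spool: White solder spool (loose, 58 x 73 mm, 46 mm high), beside the turntable on the side away from the iron stand; origin at the middle of its underside.
- choke_transformer: Small dark transformer with yellow tape (loose, 30 x 34 mm, 32 mm high), right of and nearer than the turntable; origin at the middle of its underside.
- flux_tin: Round tin with a red lid (loose, 59 mm across, 18 mm high) between the turntable and the robot; origin at the middle of its underside.
- tip_cleaner: Round gold tin of brass wool (loose, 62 mm across, 50 mm high) behind the turntable; origin at the middle of its underside.

How it is judged:
By the outcome, as a careful person would: the job done as asked, in the order asked, and still so for the second after the job is handed in, with the robot touching nothing.
It also fails if it takes over 32 s, if anything falls off the work surface, if the arm or the gripper's body presses on something with over 40 N, if the wrist force passes 120 N, or if a joint passes its speed limit or range.

ROBOT

A 6-joint arm with a two-finger parallel gripper is mounted at the origin on a cart in front of the work surface, level with it; the furniture and walls round the work are solid. World frame = base frame: x ahead of the robot, y to its left, z up, the work surface at z = 0. Lengths are in mm, angles in rad, forces in N, time in s.
With the tool pointing down it reaches from about 400 to 925 mm from the base axis. Payload 12.5 kg.
Tool frame: the origin (TCP) lies on the centre line of the jaws, within the pads' length; the fingertips stand 19 mm ahead of it and the grasp point (between the pads) is the TCP; z points along the fingers, y is the line along which they close (so a half turn about z gives the same grasp; the last joint's range is limited). The gripper opens to 95 mm and grips with 3 to 60 N. Pads are 20 mm wide; open, the fingers measure 119 mm over their backs; the gripper's body (75 mm by 180 mm) begins 59 mm behind the grasp point.
Start: joints at [1.026, 0.491, 1.559, -0, 1.092, -0.106], TCP at [265.519, 565.813, 233.661] pointing down, gripper open.
Joint ranges: [-3.1, 3.1], [-0.84, 2.19], [0.05, 2.79], [-1.13, 4.28], [0.06, 2.93], [-2.69, 2.69]. Speed limits (rad/s): [2.22, 2.22, 2.79, 3.14, 3.14, 3.14].

INTERFACE

Orientations are given as [roll, pitch, yaw] about the fixed x, y, z axes, in that order (R = Rz(yaw) Ry(pitch) Rx(roll)).
In Python, from cell import state, read_camera, job_done gives the robot as it stands.
- The arm moves only by the tool arm_command, never from a script. Its argument "deltas" is a list of rows, each an object of numbers: "dx", "dy", "dz": the shift along the world's x, y, z in m; "yaw": the turn about the world's z in degrees. In form: [{"dx": .., "dy": .., "dz": .., "yaw": ..}, ...]. A call has 1 to 20 rows; each row shifts and turns the commanded pose from where the row before left it; what a row does not reach is not made up. A row lasts 1/10 s, in which the tool goes at most 50 mm and 8.59 degrees, less where a joint would pass 70% of its speed; a pose out of reach is approached as far as the arm can. A call with a gripper value outside its range is refused whole. "gripper" is the finger opening in m, from 0 to 0.0951, set as the call begins (left out, the last holds). The fingers move at their own pace and stop on an object; the grip force is fixed at half the most. Time passes only in rows, so rows that do not move let the fingers close. It gives the time, the measured TCP pose, the force, the opening and the grip force at its end, in the units of the state.
- state(): the state, without advancing time (a new reading comes with each control period).
- read_camera(name): name is "scene" or "side" or "wrist"; returns a dict with "color" (420x560x3 uint8, red, green, blue), "range_z" (420x560 float32, mm along the optical axis (not along the pixel's ray), 0 where there is no reading), "fx", "fy", "cx", "cy" (pixels), "extrinsics" (4x4, takes a point from camera to world coordinates). Camera axes: x right, y up, looking along -z (the intrinsics and any distortion apply to the point x, -y, -z); pixel columns grow to the right and rows downward; lengths in mm; the calibration is good to about 2 mm. A picture is of the moment at which its call begins.
- job_done(): hands the job in; it is judged then, once.
The state is a dict: "t": time; "joints": joint angles; "qvel": joint speeds; "tau": joint torques, N m; "eef_pos": TCP position; "tcp_rot": TCP orientation; "ft_force": force on the tool from outside, world axes, zero at the start; "moment": the same for the moment, N m; "opening": opening from 0.0 (shut) to 1.0 (fully open); "grip_force": force on a finger pad.
Only numpy, scipy, OpenCV 4.12 (cv2) and the standard library are available. Lean on these libraries where they do the work, as an engineer would, in place of code of your own. Each camera call takes 0.05 s, during which the arm holds its last target. There are 200 camera calls.

## Working session

There is one attempt and no reset: what is moved stays moved. The work goes in short steps, Python scripts to look and compute and a tool call to move; the robot and the scene stay as the last step left them, time stands still between calls to the robot, and variables do not carry over. Pictures are saved under pics/ and viewed, at most 10 in all, crops included, and the job is handed in when it is done.

Besides the shell and the picture viewer there is one more tool, called in YAML: its name, and indented under it one key for each argument. arm_command: Moves the arm, as the interface text tells. Its arguments: {"type":"object","properties":{"deltas":{"type":"array"},"gripper":{"type":"number"}},"required":["deltas"]}

```bash
mkdir -p pics; cat > h.py <<'E'
import numpy as np,cv2
from cell import state,read_camera,job_done
def pts(c):
    r=c["range_z"];v,u=np.mgrid[:r.shape[0],:r.shape[1]]
    P=np.stack([(u-c["cx"])/c["fx"]*r,-(v-c["cy"])/c["fy"]*r,-r,np.ones_like(r)],-1)@np.array(c["extrinsics"]).T
    P=P[...,:3];P[r<=0]=np.nan
    return P
def save(c,n): cv2.imwrite("pics/"+n,cv2.cvtColor(c["color"],cv2.COLOR_RGB2BGR))
E
python3 - <<'E'
from h import *
c=read_camera("scene");save(c,"s0.png");np.savez("s0.npz",**{k:np.array(v) for k,v in c.items()})
c2=read_camera("side");save(c2,"d0.png")
np.savez("d0.npz",**{k:np.array(v) for k,v in c2.items()})
s=state();print(s)
for n,c in(("scene",c),("side",c2)):
    P=pts(c);z=P[...,2];col=c["color"].astype(int)
    print(n,np.isfinite(z).mean(),np.round(c["extrinsics"],2).tolist())
    for h in(58,72,109,112):
        m=(abs(z-h)<4)&(P[...,0]>300)&(P[...,0]<900);print(h,m.sum(),np.nanmedian(P[m],0) if m.any() else '')
    dark=(col.max(-1)<60)&(z>90)&(z<120)&(P[...,0]>300)&(P[...,0]<900)
    print('dark',dark.sum(),P[dark].mean(0),P[dark].min(0),P[dark].max(0))
E
```

```text
{'t': 0.1, 'joints': array([ 1.02639804e+00,  4.91510830e-01,  1.55939323e+00,  5.30105365e-06,
        1.09167249e+00, -1.05611105e-01]), 'qvel': array([ 9.50295194e-04,  1.79350728e-05, -5.83413657e-04,  9.68289717e-04,
        1.30218195e-03,  4.50401863e-04]), 'tau': array([ 1.67692764e-03, -6.13610888e+01, -2.58606488e+01,  6.93476410e-02,
        4.69608733e-02, -7.45805141e-05]), 'eef_pos': array([265.41142475, 565.63533552, 233.11136593]), 'tcp_rot': array([-3.14061474e+00, -1.08392753e-04,  2.70280298e+00]), 'ft_force': array([-1.18039736, -0.34371088,  0.16305801]), 'moment': array([ 0.03877566,  0.01708269, -0.01958363]), 'grip_force': 0.0, 'opening': 0.9993524530945165}
scene 0.9960034013605442 [[0.82, 0.42, -0.38, 165.89], [-0.57, 0.62, -0.54, -431.51], [0.01, 0.66, 0.75, 828.43], [0.0, 0.0, 0.0, 1.0]]
58 1798 [548.05762099 166.84888008  57.16522562]
72 1463 [539.54974448 167.44449068  71.35944299]
109 587 [469.03026431 136.09172292 109.31568531]
112 533 [470.03462825 137.33250128 110.64316282]
dark 715 [539.05534518 273.90713504 107.17832477] [388.14829124 -75.97512234  90.00276179] [899.92276678 544.64063957 119.99557277]
side 0.9959183673469387 [[0.89, -0.4, 0.24, 818.15], [0.46, 0.76, -0.45, -395.4], [-0.0, 0.51, 0.86, 1041.67], [0.0, 0.0, 0.0, 1.0]]
58 1489 [566.6823848  179.35912474  58.60608302]
72 1252 [555.4736231  173.58826794  72.57908161]
109 340 [467.77337188 143.14036463 109.91306222]
112 347 [467.84655582 138.8627474  111.36634986]
dark 154 [567.97795383 515.26948624 106.33695293] [533.97170187 -71.92988745  90.05034193] [899.51770157 537.70549485 119.92400531]
```

View pics/s0.png

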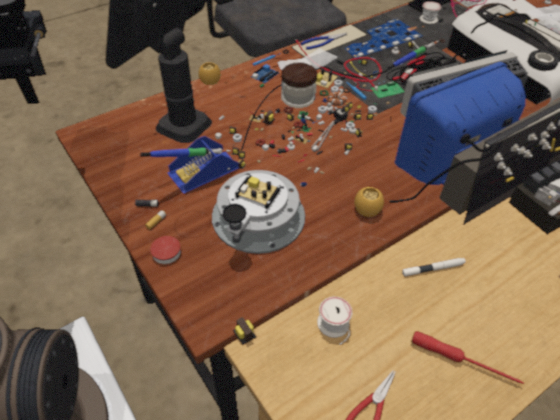

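View pics/d0.png

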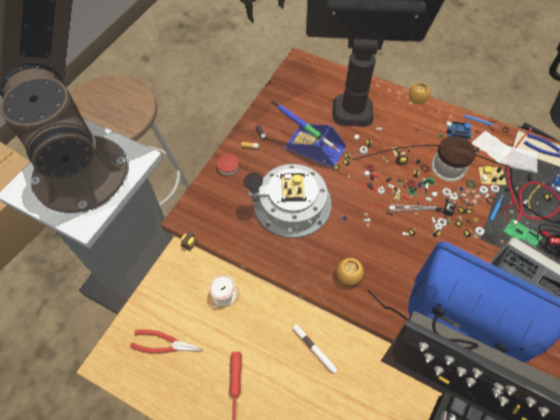

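The turntable is at about (258,208) in the scene view, with its black knob at (234,215). The blue stand at (200,165) is to the left (+y) and the spool is to the right, so the target is hole_clockwise. Next I measure the axis, knob and iron.

```bash
python3 - <<'E'
from h import *
from scipy.optimize import least_squares
for n in("s0","d0"):
    c=dict(np.load(n+".npz"));P=pts(c);z=P[...,2];col=c["color"].astype(int)
    near=(np.hypot(P[...,0]-550,P[...,1]-165)<140)
    for h,R in((58,85),(72,61)):
        m=((abs(z-h)<3)&near).astype(np.uint8)
        k,_=cv2.findContours(m,0,cv2.CHAIN_APPROX_NONE);k=max(k,key=len)[:,0]
        hull=cv2.convexHull(k)[:,0]
        q=P[hull[:,1],hull[:,0],:2]
        f=least_squares(lambda p:np.hypot(*(q-p).T)-R,[550,165],loss="soft_l1",f_scale=1.5)
        print(n,h,f.x.round(1),np.abs(f.fun).round(1).tolist())
    m=(z>100)&(z<118)&(np.hypot(P[...,0]-468,P[...,1]-138)<50)
    q=P[m];ctr,r=cv2.minEnclosingCircle(q[:,:2].astype(np.float32));print("knob",len(q),ctr,r,q[:,2].min(),q[:,2].max(),q.mean(0))
    m=(col[...,2]>90)&(col[...,2]>col[...,0]+50)&(P[...,0]<700)&(P[...,0]>300)&(z>5)&(P[...,1]>200)
    q=P[m];print("blue",q.min(0).round(),q.max(0).round())
    q=P[(z>75)&(z<150)&(P[...,0]<650)&(P[...,0]>350)&(P[...,1]>215)&(P[...,1]<450)];print("high",q.min(0).round(),q.max(0).round())
    for y0 in range(220,450,20):
        s=q[(q[:,1]>=y0)&(q[:,1]<y0+20)]
        if len(s):print(y0,len(s),s.min(0).round(),s.max(0).round())
E
```

```text
s0 58 [547.2 179.2] [0.2, 0.3, 0.1, 1.1, 1.2, 0.2, 0.5, 1.1, 0.1, 0.5, 0.6, 0.1, 0.4, 0.6, 0.6, 0.8, 0.3, 10.4, 0.6, 0.7, 0.2, 0.2, 0.6, 0.7, 0.6, 0.2, 0.4, 1.1, 0.8, 1.0]
s0 72 [546.  179.6] [1.5, 0.8, 1.9, 2.3, 1.5, 0.3, 1.0, 0.3, 0.3, 0.4, 0.7, 1.0, 0.2, 48.4, 46.8, 47.2, 44.8, 42.2, 1.4, 0.4, 0.6, 0.3, 0.8, 0.0, 0.6]
knob 393 (464.338623046875, 131.82130432128906) 23.879167556762695 104.50393277262538 115.14858691125187 [464.10986889 131.97242514 109.65462994]
blue [406. 329.   5.] [586. 412. 114.]
high [383. 216.  75.] [558. 379. 123.]
220 15 [544. 220.  75.] [558. 236.  88.]
360 332 [383. 361.  75.] [502. 379. 123.]
d0 58 [547.6 181.3] [1.4, 0.5, 0.7, 0.8, 1.7, 0.9, 1.4, 0.6, 0.0, 0.4, 0.4, 0.4, 0.0, 0.2, 1.1, 0.2, 0.1, 0.1, 0.3, 0.4, 1.0, 0.2, 1.1, 0.9, 0.0, 0.3, 0.5, 0.1, 0.8, 0.2, 1.8, 0.1, 2.5, 0.3]
d0 72 [546.7 180.9] [0.6, 1.5, 0.2, 0.6, 0.5, 0.0, 0.4, 0.9, 0.5, 0.2, 0.9, 0.1, 1.3, 0.2, 0.3, 46.5, 45.8, 1.9, 1.0]
knob 262 (464.6479797363281, 133.2044677734375) 24.020822525024414 102.86772933693055 117.24315228571004 [464.36959521 133.85766481 111.05067763]
blue [407. 332.   5.] [594. 413. 113.]
high [385. 215.  75.] [589. 381. 127.]
220 34 [512. 220.  75.] [589. 239.  91.]
360 246 [385. 363.  75.] [508. 380. 127.]
380 3 [425. 380.  77.] [494. 381. 103.]
```

arm_command:
  deltas:
    - {"dx":0.008,"dy":-0.018}
    - {"dx":0.0165,"dy":-0.036}
    - {"dx":0.0165,"dy":-0.036}
    - {"dx":0.0165,"dy":-0.036}
    - {"dx":0.0165,"dy":-0.036}
    - {"dx":0.0165,"dy":-0.036}
    - {"dx":0.0165,"dy":-0.036}
    - {"dx":0.0165,"dy":-0.036}
    - {"dx":0.0165,"dy":-0.036}
    - {"dx":0.0165,"dy":-0.036}
    - {"dx":0.0165,"dy":-0.036}
    - {"dx":0.0165,"dy":-0.036,"dz":-0.02}
    - {"dx":0.01,"dy":-0.019,"dz":-0.03}
    - {"dz":-0.02}
    - {}
    - {}
  gripper: 0

```text
$.deltas[0]: bad value
```

```bash
python3 - <<'E'
from h import *
s=state();print(s["t"],s["eef_pos"],s["tcp_rot"],s["opening"],s["ft_force"])
c=read_camera("side");save(c,"d1.png");w=read_camera("wrist");save(w,"w1.png")
a=cv2.imread("pics/d1.png")[100:260,170:380];b=cv2.imread("pics/w1.png")
a=cv2.resize(a,(0,0),fx=2,fy=2);b=cv2.resize(b,(360,270));o=np.zeros((320,790,3),np.uint8);o[:,:420]=a;o[:270,425:785]=b
cv2.imwrite("pics/m1.png",o)
E
```

```text
0.1 [265.41142475 565.63533552 233.11136593] [-3.14061474e+00 -1.08392753e-04  2.70280298e+00] 0.9993524530945165 [-1.18039736 -0.34371088  0.16305801]
```

View pics/m1.png

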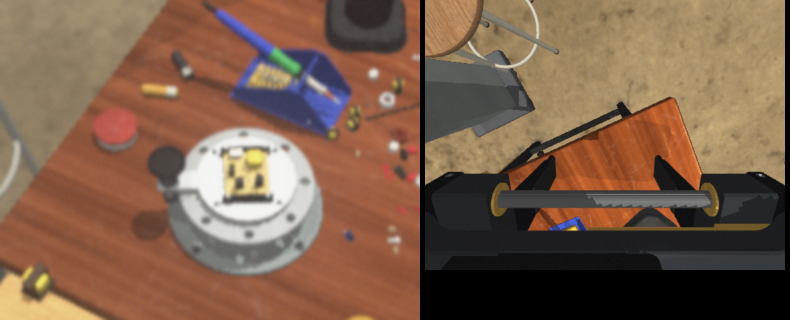

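The move was refused because each row needs all four keys, so the arm is still at its start. The crop shows the knob at (165,163) and the iron handle well above it. I'll resend with full rows.

arm_command:
  deltas:
    - {"dx":0.008,"dy":-0.018,"dz":0,"yaw":0}
    - {"dx":0.0165,"dy":-0.036,"dz":0,"yaw":0}
    - {"dx":0.0165,"dy":-0.036,"dz":0,"yaw":0}
    - {"dx":0.0165,"dy":-0.036,"dz":0,"yaw":0}
    - {"dx":0.0165,"dy":-0.036,"dz":0,"yaw":0}
    - {"dx":0.0165,"dy":-0.036,"dz":0,"yaw":0}
    - {"dx":0.0165,"dy":-0.036,"dz":0,"yaw":0}
    - {"dx":0.0165,"dy":-0.036,"dz":0,"yaw":0}
    - {"dx":0.0165,"dy":-0.036,"dz":0,"yaw":0}
    - {"dx":0.0165,"dy":-0.036,"dz":0,"yaw":0}
    - {"dx":0.0165,"dy":-0.036,"dz":0,"yaw":0}
    - {"dx":0.0165,"dy":-0.036,"dz":-0.02,"yaw":0}
    - {"dx":0.01,"dy":-0.019,"dz":-0.03,"yaw":0}
    - {"dx":0,"dy":0,"dz":-0.02,"yaw":0}
    - {"dx":0,"dy":0,"dz":0,"yaw":0}
    - {"dx":0,"dy":0,"dz":0,"yaw":0}
  gripper: 0

```text
t: 1.8
eef_pos: [465.1, 133.0, 164.0]
tcp_rot: [-3.141, -0.0, 2.703]
ft_force: [0.6, -0.0, -0.0]
opening: 0.004
grip_force: 0.0
```

```bash
python3 - <<'E'
from h import *
s=state();print(s["t"],s["eef_pos"],s["tcp_rot"],s["opening"],s["ft_force"])
c=read_camera("side");save(c,"d2.png");w=read_camera("wrist");save(w,"w2.png")
a=cv2.imread("pics/d2.png")[100:260,170:380];b=cv2.imread("pics/w2.png")
a=cv2.resize(a,(0,0),fx=2,fy=2);b=cv2.resize(b,(360,270));o=np.zeros((320,790,3),np.uint8);o[:,:420]=a;o[:270,425:785]=b
cv2.imwrite("pics/m2.png",o)
E
```

```text
1.8 [465.05090062 132.95601348 164.00550293] [-3.14144275e+00 -4.10624543e-04  2.70286111e+00] 0.004041268813064351 [ 0.57400728 -0.0160117  -0.0025531 ]
```

View pics/m2.png

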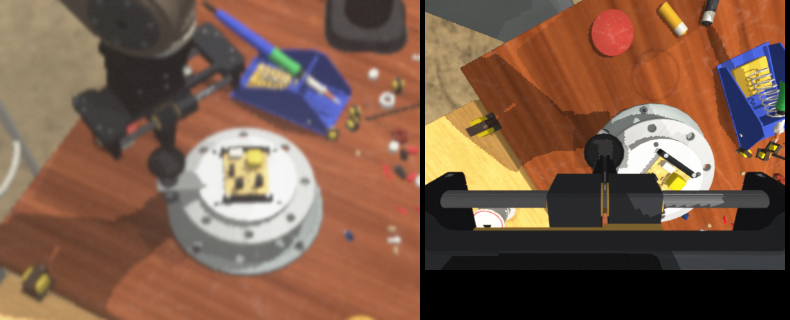

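Side view: closed fingertips stand directly over the knob at (165,160). Pressing down now.

arm_command:
  deltas:
    - {"dx":0,"dy":0,"dz":-0.015,"yaw":0}
    - {"dx":0,"dy":0,"dz":-0.015,"yaw":0}
    - {"dx":0,"dy":0,"dz":-0.004,"yaw":0}
    - {"dx":0,"dy":0,"dz":-0.004,"yaw":0}
    - {"dx":0,"dy":0,"dz":-0.003,"yaw":0}
    - {"dx":0,"dy":0,"dz":-0.003,"yaw":0}
    - {"dx":0,"dy":0,"dz":0,"yaw":0}
    - {"dx":0,"dy":0,"dz":0,"yaw":0}
  gripper: 0

```text
t: 2.7
eef_pos: [465.3, 132.9, 120.4]
tcp_rot: [3.141, 0.001, 2.703]
ft_force: [-2.4, 0.4, 6.8]
opening: 0.005
grip_force: 3.4
```

arm_command:
  deltas:
    - {"dx":0,"dy":0,"dz":-0.002,"yaw":0}
    - {"dx":0,"dy":0,"dz":-0.0015,"yaw":0}
    - {"dx":0,"dy":0,"dz":0,"yaw":0}
    - {"dx":0,"dy":0,"dz":0,"yaw":0}
  gripper: 0

```text
t: 3.1
eef_pos: [465.3, 132.9, 117.1]
tcp_rot: [3.141, 0.001, 2.703]
ft_force: [-3.1, -1.0, 8.9]
opening: 0.003
grip_force: 4.2
```

arm_command:
  deltas:
    - {"dx":-0.0018,"dy":0.0033,"dz":-0.0005,"yaw":0}
    - {"dx":-0.0017,"dy":0.0033,"dz":0,"yaw":0}
    - {"dx":-0.0015,"dy":0.0034,"dz":0,"yaw":0}
    - {"dx":-0.0014,"dy":0.0034,"dz":0,"yaw":0}
    - {"dx":-0.0012,"dy":0.0035,"dz":0,"yaw":0}
    - {"dx":-0.0012,"dy":0.0036,"dz":0,"yaw":0}
    - {"dx":-0.0009,"dy":0.0036,"dz":0,"yaw":0}
    - {"dx":-0.0009,"dy":0.0036,"dz":0,"yaw":0}
    - {"dx":-0.0007,"dy":0.0036,"dz":0,"yaw":0}
    - {"dx":-0.0006,"dy":0.0037,"dz":0,"yaw":0}
    - {"dx":-0.0004,"dy":0.0037,"dz":0,"yaw":0}
    - {"dx":-0.0003,"dy":0.0037,"dz":0,"yaw":0}
    - {"dx":-0.0001,"dy":0.0037,"dz":0,"yaw":0}
    - {"dx":0,"dy":0.0037,"dz":0,"yaw":0}
    - {"dx":0.0002,"dy":0.0037,"dz":0,"yaw":0}
    - {"dx":0.0003,"dy":0.0037,"dz":0,"yaw":0}
    - {"dx":0,"dy":0,"dz":0,"yaw":0}
  gripper: 0

```text
t: 4.8
eef_pos: [453.7, 190.6, 116.8]
tcp_rot: [3.139, 0.002, 2.703]
ft_force: [0.0, 0.8, 9.3]
opening: 0.006
grip_force: 4.3
```

```bash
cat > m.py <<'E'
from h import *
import sys
s=state();print(s["t"],s["eef_pos"].round(1),s["ft_force"].round(1))
o=[]
for n in("side","scene"):
    c=read_camera(n);save(c,n+sys.argv[1]+".png");P=pts(c);z=P[...,2]
    m=(c["color"].max(-1)<60)&(z>85)&(z<(113 if len(sys.argv)<3 else 118))&(np.hypot(P[...,0]-460,P[...,1]-180)<75)&(np.hypot(P[...,0]-547,P[...,1]-180)>65)
    q=P[m]
    if len(q)>20:
        ctr,r=cv2.minEnclosingCircle(q[:,:2].astype(np.float32));print(n,len(q),ctr,r,np.degrees(np.arctan2(ctr[1]-180,ctr[0]-547))%360,np.percentile(q[:,2],[5,50,95]))
    y0,x0=(110,180) if n=="side" else (150,170)
    o.append(cv2.resize(cv2.cvtColor(c["color"][y0:y0+120,x0:x0+150],4),(0,0),fx=2.6,fy=2.6))
cv2.imwrite("pics/c%s.png"%sys.argv[1],np.hstack(o))
E
python3 m.py 3
```

```text
4.8 [453.7 190.6 116.8] [0.  0.8 9.3]
side 78 (449.83465576171875, 183.08099365234375) 19.970882415771484 178.18382977054122 [ 96.22763331  99.83197513 111.16544794]
scene 125 (449.16375732421875, 177.59503173828125) 19.821592330932617 181.408136527672 [ 95.08269501  98.3063415  101.15691617]
```

View pics/c3.png

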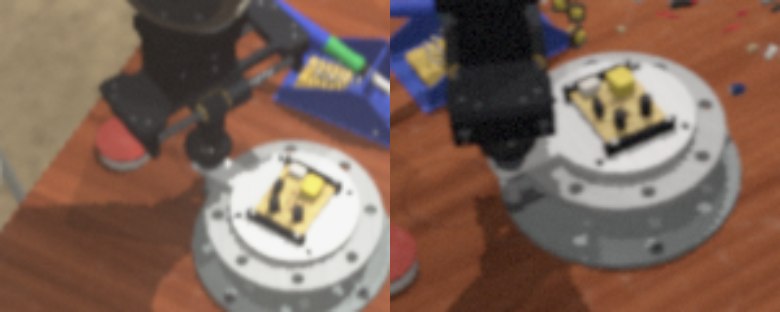

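The knob follows: in the left panel it is at (208,145) under the fingertip, and the board has turned. The fingers partly hide the knob, so I'll get the turn from the board's orientation.

```bash
cat > b.py <<'E'
from h import *
import sys
A=np.array([547,180.])
def feat(n,c):
    # top-down resampling of the image onto the table-top plane z=80, for the board
    E=np.array(c["extrinsics"]);g=np.mgrid[-60:60.5,-60:60.5]
    W=np.stack([A[0]+g[0],A[1]+g[1],0*g[0]+80,1+0*g[0]],-1)@np.linalg.inv(E).T
    u=c["cx"]+c["fx"]*W[...,0]/-W[...,2];v=c["cy"]-c["fy"]*W[...,1]/-W[...,2]
    im=cv2.remap(np.ascontiguousarray(c["color"]),u.astype(np.float32),v.astype(np.float32),1)
    s=cv2.cvtColor(im,cv2.COLOR_RGB2HSV)
    m=((s[...,1]>60)|(s[...,2]<110))&(np.hypot(*g)<46)
    k,_=cv2.findContours(cv2.morphologyEx(m.astype(np.uint8),3,np.ones((7,7))),0,2);k=max(k,key=cv2.contourArea)
    return cv2.minAreaRect(k[:,0,::-1]),im   # (dx,dy)
for n,f in(("side","d0.npz"),("scene","s0.npz")):
    a,i0=feat(n,dict(np.load(f)));b,i1=feat(n,read_camera(n))
    print(n,a,b,"turn mod 90:",(b[2]-a[2]+45)%90-45, (b[2]-a[2])%90)
E
python3 b.py
```

```text
side ((60.4307746887207, 60.246150970458984), (56.06369400024414, 78.14187622070312), 29.744882583618164) ((61.072608947753906, 60.001983642578125), (76.07588958740234, 57.067752838134766), 85.85537719726562) turn mod 90: -33.88950538635254 56.11049461364746
scene ((60.70588302612305, 57.82352828979492), (68.25643920898438, 78.88934326171875), 30.963754653930664) ((60.09654998779297, 58.141380310058594), (82.73932647705078, 61.834293365478516), 86.633544921875) turn mod 90: -34.330209732055664 55.669790267944336
```

The table has turned about -34°, leaving about 11° to go.

arm_command:
  deltas:
    - {"dx":0.0004,"dy":0.0034,"dz":0,"yaw":0}
    - {"dx":0.0006,"dy":0.0034,"dz":0,"yaw":0}
    - {"dx":0.0007,"dy":0.0034,"dz":0,"yaw":0}
    - {"dx":0.0008,"dy":0.0034,"dz":0,"yaw":0}
    - {"dx":0.0009,"dy":0.0033,"dz":0,"yaw":0}
    - {"dx":0,"dy":0,"dz":0,"yaw":0}
    - {"dx":0,"dy":0,"dz":0,"yaw":0}
  gripper: 0

```text
t: 5.7
eef_pos: [457.1, 207.4, 116.8]
tcp_rot: [3.139, 0.002, 2.703]
ft_force: [0.2, 1.0, 9.0]
opening: 0.005
grip_force: 4.3
```

```bash
python3 b.py
```

```text
side ((60.4307746887207, 60.246150970458984), (56.06369400024414, 78.14187622070312), 29.744882583618164) ((61.5365104675293, 59.99156951904297), (75.92755889892578, 56.36479187011719), 77.00537872314453) turn mod 90: -42.73950386047363 47.26049613952637
scene ((60.70588302612305, 57.82352828979492), (68.25643920898438, 78.88934326171875), 30.963754653930664) ((59.567726135253906, 58.3064079284668), (83.89568328857422, 59.93402862548828), 76.17134857177734) turn mod 90: -44.79240608215332 45.20759391784668
```

The turn is within about 1° of the hole, so I'll nudge slightly and let the plunger up.

arm_command:
  deltas:
    - {"dx":0.0003,"dy":0.001,"dz":0,"yaw":0}
    - {"dx":0,"dy":0,"dz":0,"yaw":0}
    - {"dx":0,"dy":0,"dz":0.004,"yaw":0}
    - {"dx":0,"dy":0,"dz":0.004,"yaw":0}
    - {"dx":0,"dy":0,"dz":0,"yaw":0}
    - {"dx":0,"dy":0,"dz":0,"yaw":0}
  gripper: 0

```text
t: 6.4
eef_pos: [457.3, 208.2, 124.5]
tcp_rot: [3.14, 0.002, 2.703]
ft_force: [1.9, 0.5, 5.2]
opening: 0.002
grip_force: 2.4
```

It still pushes 5.2 N at only about 3.5 mm down, so the pin is rising into the hole. Lifting clear.

arm_command:
  deltas:
    - {"dx":0,"dy":0,"dz":0.004,"yaw":0}
    - {"dx":0,"dy":0,"dz":0.006,"yaw":0}
    - {"dx":0,"dy":0,"dz":0.02,"yaw":0}
    - {"dx":0,"dy":0,"dz":0.03,"yaw":0}
    - {"dx":-0.01,"dy":-0.01,"dz":0.03,"yaw":0}
    - {"dx":-0.01,"dy":-0.03,"dz":0.02,"yaw":0}
    - {"dx":0,"dy":-0.03,"dz":0,"yaw":0}
    - {"dx":0,"dy":-0.03,"dz":0,"yaw":0}
    - {"dx":0,"dy":0,"dz":0,"yaw":0}
    - {"dx":0,"dy":0,"dz":0,"yaw":0}
  gripper: 0

```text
t: 7.4
eef_pos: [436.3, 107.6, 233.8]
tcp_rot: [3.142, -0.0, 2.701]
ft_force: [0.1, 0.1, -0.1]
opening: 0.005
grip_force: 0.0
```

```bash
python3 b.py; python3 m.py 4 x
```

```text
side ((60.4307746887207, 60.246150970458984), (56.06369400024414, 78.14187622070312), 29.744882583618164) ((61.668453216552734, 59.50750732421875), (76.52742004394531, 55.449954986572266), 76.60750579833984) turn mod 90: -43.13737678527832 46.86262321472168
scene ((60.70588302612305, 57.82352828979492), (68.25643920898438, 78.88934326171875), 30.963754653930664) ((55.523075103759766, 61.58460998535156), (89.81073760986328, 69.63839721679688), 74.74488067626953) turn mod 90: 43.78112602233887 43.78112602233887
7.5 [436.4 108.4 233.6] [1.3 0.9 0. ]
scene 191 (452.7651672363281, 201.19334411621094) 22.044775009155273 167.3251104996491 [106.71155879 109.08068491 112.26445358]
```

View pics/c4.png

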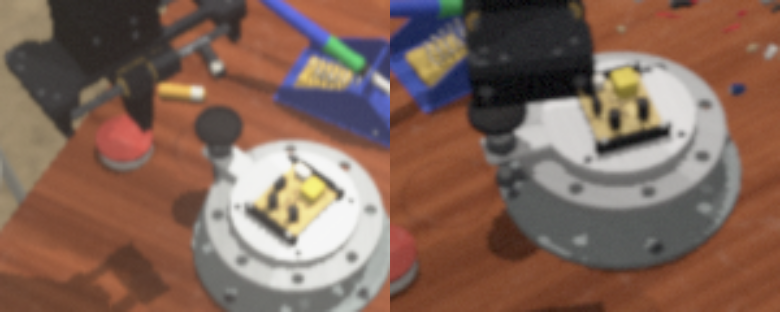

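The left panel shows the knob standing free at (218,125). Its face measures 109 mm high, so it is fully up, and the turn is about -45°. Nothing nearby has moved, so I'm handing the job in.

```bash
python3 -c "
from cell import job_done;print(job_done())"
```

```text
the job is handed in; nothing more can be done
None
```

The turntable is locked one hole clockwise, one station nearer the blue iron stand; the knob was back at full height (109 mm), nothing around it looked disturbed, and I handed the job in at about 7.6 s.

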